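# Turn over the reversible fitting plate on its pinned stand

### The job

One of the two sloping stands carries the wide plate with two straight bars on its outward face. Lift that plate off its two pins by its tab, turn it over so that the face with the four round bosses looks outward, seat it fully home on the same two pins with its tab still at the top, and let go. Leave the small blank plate on the other stand where it is.

Things in the scene. Friction and masses are not known exactly. Their poses are not given: they have to be found in the camera images.
- jig_center (a point): Centre of the wide loose pale plywood plate, slab 110 (x) by 140 (y) by 12 mm thick (z), 0.3 kg. x: down the slope, away from its tab. z: out of the face with two aluminium bars 10 mm high (outward at first, inward at the end). On the -z face: four round bosses 10 mm high. Holes on y=0: 26 mm wide at x=-30, 17 mm at x=+25. Half a turn about its x axis makes it fit the same pins.
- jig_tab (a point): Grip point in the tab of that plate, at mid-thickness, 90 mm from the plate's centre along its -x; axes as the plate. The tab is 12 mm thick (z), 44 mm wide (y), centred, 60 mm long, its end 25 mm above this point. Pinch it across its thickness, fingers pointing along the plate's +x: nothing stands beside it, and the stand's panel begins 45 mm further down the slope.
- seat_center (a point): Where the plate's centre belongs on its fixed stand (seated play: 4 mm), 130 mm up. x: down the slope, 52 degrees below level; y: level; z: outward, up and to the robot's front left. Panel 150 mm wide, x -45 to +140, face at z=-20; the plate rests on side rails (tops z=-6, y=+-62). Pins along z, y=0: 20 mm thick at x=-30, 11 mm at x=+25, tips at z=+20, last 16 mm tapered to 8 and 4 mm.
- blank_center (a point): Centre of the bystander: a smaller blank plywood plate, 110 by 96 by 12 mm, plain on both faces, with the same kind of tab and holes, on the other, similar sloping stand. Axes: x down the slope, z outward. It must stay where it is.
Not all that is in view belongs to the job. What is shaped like the part that bears seat_center but red is not meant.

How it is judged (in metres and radians):
On the way:
1. the wide plate is drawn clear of its pins (z of jig_center in the frame of seat_center above 0.03 m), for 0.1 s.
At the end, for the whole second after the job is handed in: The wide plate is at rest on the two pins of its own stand with the boss face outward and the tab at the top: its centre within 12 mm of the seat point and no more than 6 mm off the rails, its face within 9 degrees of the slope and its length within 10 degrees of straight down the slope (distance between jig_center and seat_center below 0.012 m and z of jig_center in the frame of seat_center below 0.006 m and angle between the z axis of jig_center and the z axis of seat_center, either way round below 0.16 rad and angle between the x axis of jig_center and the x axis of seat_center, either way round below 0.18 rad and angle between jig_center's own z axis and vertical above 1.75 rad and angle between jig_center's own x axis and vertical above 2.2 rad and linear speed of jig below 0.02 m/s); the robot touches nothing.
It fails at once if the small blank plate is moved more than 20 mm (distance of blank_center from where it was at the start of the episode above 0.02 m).
It also fails if it takes over 45 s, if anything falls off the work surface, if the arm or the gripper's body presses on something with over 40 N, if the wrist force passes 120 N, or if a joint passes its speed limit or range.

### The arm

A 6-joint arm with a two-finger parallel gripper is mounted at the origin on the work surface. World frame = base frame: x ahead of the robot, y to its left, z up, the work surface at z = 0. Lengths are in m, angles in degrees, forces in N, time in s.
With the tool pointing down it reaches from about 0.35 to 0.875 m from the base axis. Payload 4.2 kg.
Tool frame: the origin (TCP) lies on the front face of the gripper's body, between the roots of the fingers; the fingertips stand finger_overhang ahead of it and the grasp point (between the pads) lies 51 mm ahead of it (finger_overhang is the distance from the TCP to the fingertips, in m); z points along the fingers, y is the line along which they close (so a half turn about z gives the same grasp; the last joint's range is limited). The gripper opens to 87 mm and grips with 3 to 60 N. Pads are 19 mm wide; open, the fingers measure 117 mm over their backs; the gripper's body (75 mm by 190 mm) begins 51 mm behind the grasp point.
Start: joints at [78.358, 22.042, 0.453, 0, -68.411, -14.817], TCP at [0.278, 0.56, 0.292] pointing down, gripper open.
Joint ranges: [-179.83, 179.83], [-69.29, 118.12], [-61.27, 80.66], [-181.25, 117.63], [-171.15, -9.14], [-177.46, 177.46]. Speed limits (degrees/s): [159.86, 159.86, 180, 180, 180, 180].

### API

Orientations are given as a 3x3 rotation matrix whose columns are the frame's x, y, z axes.
In Python, from station import sense, capture, camera_model, finish_job, finger_overhang gives the robot as it stands. The module is installed in compiled form; this text tells all that it offers.
- The arm moves only by the tool jog_arm, never from a script. Its argument "rows" is a list that holds one entry, the list of rows, each a list of 4 numbers: the shift along the tool's x, y, z in m, then the turn about the tool's z in rad. A call has 1 to 20 rows; each row shifts and turns the commanded pose from where the row before left it, along the tool's axes as they then stand; what a row does not reach is not made up. A row lasts 1/8 s, in which the tool goes at most 62.5 mm and 10.7 degrees, less where a joint would pass 70% of its speed; a pose out of reach is approached as far as the arm can. A call is refused whole if a number of a shift passes 0.0625 or a number of a turn 0.188, either way. A call with a gripper value outside its range is refused whole. "claw" is the opening, from 0 (shut) to 1 (fully open), set as the call begins (left out, the last holds). The fingers move at their own pace and stop on an object; the grip force is fixed at half the most. Time passes only in rows, so rows that do not move let the fingers close. It gives the time, the measured TCP pose, the force, the opening and the grip force at its end, in the units of the state.
- sense(): the state, without advancing time (a new reading comes with each control period).
- capture(name): name is "scene" or "top" or "wrist"; returns the picture (400x640x3 uint8, red, green, blue); there is no depth.
- camera_model(name): a dict with "fovy" (degrees; the focal length in pixels is half the picture's height over the tangent of half this angle, whatever the lens; pixels are square), "cx", "cy" (the principal point, pixels), "eye" and "rotation" of the camera in the world. Camera axes: x right, y down, z forward; pixel columns grow to the right and rows downward; lengths in m; the calibration is good to about 2 mm. A picture is of the moment at which its call begins: read the wrist's pose just before it. camera_model takes no time and is no camera call; for the wrist camera it gives the pose at the moment of the call.
- finish_job(): hands the job in; it is judged then, once.
The state is a dict: "time_s": time; "joints": joint angles; "joint_velocities": joint speeds; "effort": joint torques, N m; "tcp_pos": TCP position; "ee_rot": TCP orientation; "wrist_force": force on the tool from outside, world axes, zero at the start; "moment": the same for the moment, N m; "gripper_width": opening from 0.0 (shut) to 1.0 (fully open); "gripper_force": force on a finger pad.
Only numpy, scipy, OpenCV 4.12 (cv2) and the standard library are available. Lean on these libraries where they do the work, as an engineer would, in place of code of your own. Each camera call takes 0.05 s, during which the arm holds its last target. There are 200 camera calls.

## Working session

There is one attempt and no reset: what is moved stays moved. The work goes in short steps, Python scripts to look and compute and a tool call to move; the robot and the scene stay as the last step left them, time stands still between calls to the robot, and variables do not carry over. Pictures are saved under pics/ and viewed, at most 10 in all, crops included, and the job is handed in when it is done.

Besides the shell and the picture viewer there is one more tool, called after "Request:" as a command line: name --argument value ..., lists and objects as JSON in quotes. jog_arm: Moves the arm, as the interface text tells. Its arguments: {"type":"object","properties":{"rows":{"type":"array"},"claw":{"type":"number"}},"required":["rows"]}

```bash
mkdir -p pics
python3 - <<'E'
from station import *
import cv2,numpy as np
s=sense();print(s['time_s'],s['tcp_pos'],s['ee_rot'],s['wrist_force'],s['gripper_width'],finger_overhang)
ims=[]
for n in ("scene","top","wrist"):
    m=camera_model(n);print(n,{k:np.round(v,4).tolist() if not isinstance(v,str) else v for k,v in m.items()})
    cv2.imwrite(f"pics/{n}0.png",capture(n)[:,:,::-1])
E
```

```text
0.0 [0.2782412  0.55912477 0.29113734] [[ 8.95163411e-01 -4.45737164e-01 -9.20933131e-04]
 [-4.45738108e-01 -8.95161102e-01 -2.03483542e-03]
 [ 8.26182505e-05  2.23200520e-03 -9.99997506e-01]] [ 0.40012292 -0.08469942 -0.57688105] 0.9993056880667909 0.0697
scene {'fovy': 45.7114, 'cx': 314.3255, 'cy': 204.5989, 'eye': [1.0356, -0.2255, 0.6753], 'rotation': [[0.3044, 0.6168, -0.7259], [0.9525, -0.1971, 0.232], [-0.0, -0.762, -0.6475]]}
top {'fovy': 55.0976, 'cx': 318.2791, 'cy': 193.6924, 'eye': [0.2415, -0.0286, 0.9782], 'rotation': [[0.0054, -0.9815, 0.1913], [-1.0, -0.0055, -0.0002], [0.0012, -0.1913, -0.9815]]}
wrist {'fovy': 65.6381, 'cx': 316.814, 'cy': 194.9531, 'eye': [0.3516, 0.523, 0.3847], 'rotation': [[-0.4461, -0.8548, -0.2653], [-0.895, 0.4267, 0.1299], [0.0021, 0.2954, -0.9554]]}
```

View pics/scene0.png

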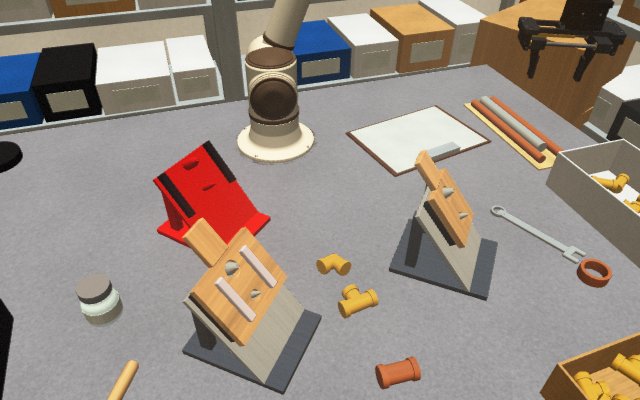

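View pics/top0.png

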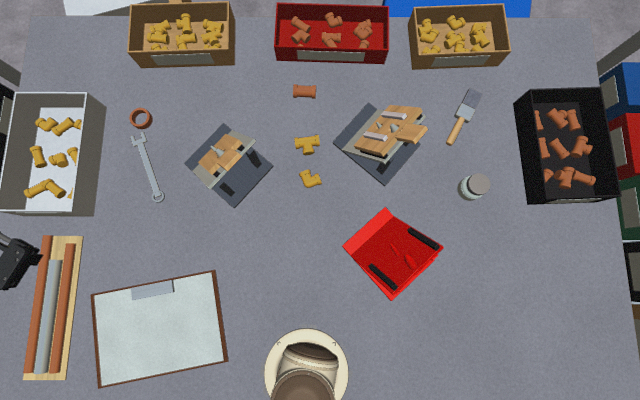

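The scene view shows three sloping stands. The grey one at scene (250,300) / top (388,135) carries the wide plate with two bars, and it is the one meant. The grey one at scene (447,220) / top (228,160) carries the blank plate. The red one at scene (215,195) is empty and not meant. I'll confirm this and read corners in one enlarged crop.

Run:
```python
import cv2,numpy as np
a=cv2.imread('pics/scene0.png')[205:390,170:330];b=cv2.imread('pics/top0.png')[90:195,325:445]
A=cv2.resize(a,None,fx=3,fy=3,interpolation=3);B=cv2.resize(b,None,fx=2.6,fy=2.6,interpolation=3)
c=np.zeros((555,800,3),np.uint8);c[:,:480]=A;c[:B.shape[0],488:488+B.shape[1]]=B
cv2.imwrite('pics/crop1.png',c)
```

```text
(no output)
```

View pics/crop1.png

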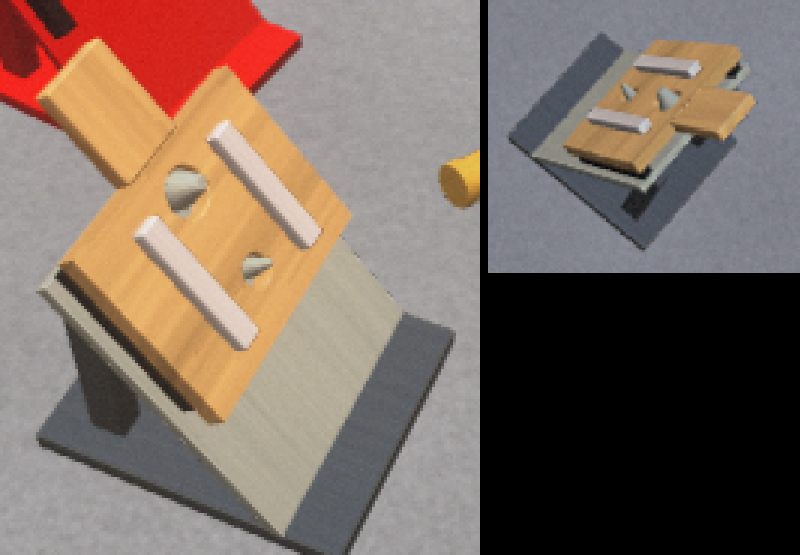

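```bash
cat > h.py <<'E'
import numpy as np
from scipy.optimize import least_squares
def proj(m,P):
    q=(np.atleast_2d(P)-m['eye'])@np.array(m['rotation']);f=200/np.tan(np.radians(m['fovy'])/2)
    return q[:,:2]/q[:,2:]*f+[m['cx'],m['cy']]
def rot(psi,sl=np.radians(52)):
    x=np.array([np.cos(sl)*np.cos(psi),np.cos(sl)*np.sin(psi),-np.sin(sl)])
    y=np.array([np.sin(-psi),np.cos(psi),0]); z=np.cross(x,y)
    if z[2]<0: y=-y;z=-z
    return np.c_[x,y,z]
E
python3 - <<'E'
from h import *
from station import camera_model
S=camera_model('scene');T=camera_model('top')
sc=lambda u:(np.array(u)+.5)/3-.5+[170,205]
tp=lambda u:(np.array(u)-[488,0]+.5)/2.6-.5+[325,90]
ps=[((-55,-70,6),(62,262)),((-55,70,6),(225,68)),((55,70,6),(352,215)),((55,-70,6),(208,420)),((-115,-22,6),(40,95)),((-115,22,6),(97,40)),((-55,-22,6),(127,187)),((-55,22,6),(175,120))]
pt=[((55,70,6),(565,150)),((-55,70,6),(638,170)),((55,-70,6),(652,42)),((-55,-70,6),(742,47)),((-115,-22,6),(755,95)),((-115,22,6),(715,137))]
Ls=np.array([p[0] for p in ps])/1e3;Us=sc([p[1] for p in ps])
Lt=np.array([p[0] for p in pt])/1e3;Ut=tp([p[1] for p in pt])
def res(v):
    R=rot(v[3],v[4]);return np.r_[(proj(S,v[:3]+Ls@R.T)-Us).ravel(),(proj(T,v[:3]+Lt@R.T)-Ut).ravel(),(v[4]-np.radians(52))*300]
r=least_squares(res,[.6,-.12,.13,.8,.907],loss='soft_l1')
print(r.x,np.degrees(r.x[3:]),r.cost);print(np.round(res(r.x)[:-1].reshape(-1,2),1).tolist())
print(np.round(rot(r.x[3]),4).tolist())
E
```

```text
[ 0.55997986 -0.18983656  0.1249201   0.84981345  0.90740585] [48.69072413 51.99052577] 13.750966951683752
[[1.1, -0.4], [-0.9, -0.8], [-1.8, 0.5], [2.6, 1.1], [0.5, -0.4], [-0.4, -1.6], [-0.9, 0.1], [-0.5, 2.1], [-0.5, -0.8], [-1.4, -1.2], [2.8, 0.4], [-1.3, 1.2], [-0.9, 0.7], [1.3, -0.4]]
[[0.4064, -0.7512, 0.5202], [0.4625, 0.6601, 0.5919], [-0.788, 0.0, 0.6157]]
```

Request:
jog_arm --rows '[[[0.037,-0.037,-0.018,0],[0.037,-0.037,-0.018,0],[0.037,-0.037,-0.018,0],[0.037,-0.037,-0.018,0],[0.037,-0.037,-0.018,0],[0.037,-0.037,-0.018,0]]]'

```text
time_s: 0.9
tcp_pos: [0.5592, 0.657, 0.3954]
ee_rot: [[0.894, -0.447, 0.0], [-0.447, -0.894, 0.0], [0.0, -0.0, -1.0]]
wrist_force: [0.6, 2.3, 0.7]
gripper_width: 0.998
gripper_force: 0.0
```

Request:
jog_arm --rows '[[[0.012,-0.049,0,0],[0.012,-0.049,0,0],[0.012,-0.049,0,0],[0,0,0,0]]]'

```text
time_s: 1.4
tcp_pos: [0.5929, 0.7009, 0.3491]
ee_rot: [[0.895, -0.444, 0.049], [-0.446, -0.894, 0.05], [0.021, -0.067, -0.998]]
wrist_force: [0.3, 0.3, 0.5]
gripper_width: 0.998
gripper_force: 0.0
```

```bash
python3 -c "
from station import *;s=sense();print(s['joints'],s['time_s'])"
```

```text
[  60.05443372   60.52107799   80.47915924    1.02709807 -106.07158123
    3.81362778] 1.4
```

Request:
jog_arm --rows '[[[0.012,-0.059,-0.015,0],[0.012,-0.059,-0.015,0],[0.012,-0.059,-0.015,0],[0.012,-0.059,-0.015,0]]]'

```text
time_s: 1.9
tcp_pos: [0.6102, 0.7359, 0.3583]
ee_rot: [[0.89, -0.427, 0.16], [-0.451, -0.876, 0.17], [0.068, -0.224, -0.972]]
wrist_force: [0.6, 0.3, 0.1]
gripper_width: 1.0
gripper_force: 0.0
```

```bash
python3 -c "
from station import *;s=sense();print(s['joints'],s['time_s'])"
```

```text
[ 60.75942677  60.75429648  80.62951672   3.26397027 -96.73033467
   3.54173635] 1.9
```

Request:
jog_arm --rows '[[[0.009,-0.06,0,0],[0.009,-0.06,0,0],[0.009,-0.06,0,0],[0.009,-0.06,0,0],[0.009,-0.06,0,0],[0.009,-0.06,0,0],[0.009,-0.06,0,0]]]'

```text
time_s: 2.78
tcp_pos: [0.632, 0.8107, 0.3587]
ee_rot: [[0.872, -0.362, 0.33], [-0.471, -0.805, 0.361], [0.135, -0.47, -0.872]]
wrist_force: [0.1, -0.9, 0.8]
gripper_width: 1.001
gripper_force: 0.0
```

```bash
python3 -c "
from station import *;s=sense();print(s['joints'],s['time_s'])"
```

```text
[ 62.63087765  62.9525899   80.62294832   7.4380478  -79.32531993
   1.43556751] 2.775
```

Request:
jog_arm --rows '[[[0.008,-0.06,0.01,0],[0.008,-0.06,0.01,0],[0.008,-0.06,0.01,0]]]'

```text
time_s: 3.15
tcp_pos: [0.6397, 0.8406, 0.3638]
ee_rot: [[0.861, -0.32, 0.395], [-0.482, -0.759, 0.437], [0.16, -0.567, -0.808]]
wrist_force: [0.0, -0.2, -0.3]
gripper_width: 1.0
gripper_force: 0.0
```

Run:
```python
from station import *
from h import *
s=sense();R=np.array(s['ee_rot']);z=R[:,2];print(s['joints'],s['time_s'],z,np.degrees(np.arccos(-z[2])),np.degrees(np.arctan2(z[1],z[0])))
```

```text
[ 63.35172966  63.92749664  80.60594036   9.49681444 -71.84408435
   0.17928331] 3.15 [ 0.39464112  0.43687306 -0.80833181] 36.06673655178426 47.90750853868378
```

Request:
jog_arm --rows '[[[0.004,-0.054,0.01,0]]]'

```text
time_s: 3.28
tcp_pos: [0.6391, 0.8499, 0.3685]
ee_rot: [[0.858, -0.306, 0.413], [-0.486, -0.744, 0.459], [0.167, -0.594, -0.787]]
wrist_force: [-0.5, -0.1, 0.7]
gripper_width: 1.002
gripper_force: 0.0
```

Run:
```python
from station import *
from h import *
s=sense();R=np.array(s['ee_rot']);z=R[:,2];print(s['joints'],s['time_s'],z,np.degrees(np.arccos(-z[2])),np.degrees(np.arctan2(z[1],z[0])))
P=rot(0.8498)
# wanted: z=plate x, y = +-plate z ; turn about tool z
y=P[:,2]
for sg in(1,-1):
    a=np.arctan2(-(sg*y)@R[:,0],(sg*y)@R[:,1]);print('turn',sg,np.degrees(a))
C=np.array([.56,-.19,.13]);g=C-.09*P[:,0];pre=g-(.051+.12)*P[:,0];print('grasp',g,'tcp pre',pre, s['tcp_pos'])
```

```text
[ 63.72392041  64.08732412  80.62005707  10.26521489 -69.78272706
  -0.41142626] 3.275 [ 0.41293054  0.4586378  -0.78685433] 38.10749225075802 48.00198669538845
turn 1 -164.88294422417079
turn -1 15.117055775829238
grasp [ 0.52342232 -0.23162078  0.20092097] tcp pre [ 0.45392472 -0.31070027  0.33567081] [0.63911977 0.8498944  0.36849306]
```

Request:
jog_arm --rows '[[[0.021,0.043,-0.034,0],[0.021,0.043,-0.034,0],[0.021,0.043,-0.034,0],[0.021,0.043,-0.034,0.05],[0.021,0.043,-0.034,0],[0.021,0.043,-0.034,0],[0.021,0.043,-0.034,0],[0.021,0.043,-0.034,0],[0.021,0.043,-0.034,0]]]'

```text
time_s: 4.4
tcp_pos: [0.556, 0.3787, 0.4087]
ee_rot: [[0.841, -0.348, 0.415], [-0.523, -0.719, 0.457], [0.139, -0.602, -0.786]]
wrist_force: [0.6, -1.1, 0.4]
gripper_width: 0.999
gripper_force: 0.0
```

```bash
cat > st.py <<'E'
from station import *
from h import *
s=sense();R=np.array(s['ee_rot']);z=R[:,2];print(np.round(s['joints'],1),s['time_s'],'tilt',np.degrees(np.arccos(-z[2])),'az',np.degrees(np.arctan2(z[1],z[0])))
P=rot(0.8498);y=P[:,2]
for sg in(1,-1): print('turn',sg,np.degrees(np.arctan2(-(sg*y)@R[:,0],(sg*y)@R[:,1])))
E
python3 st.py
```

```text
[ 48.1  10.5  -6.3   0.3 -35.   12.5] 4.4 tilt 38.145402516780464 az 47.76862171800298
turn 1 -167.67994613717755
turn -1 12.32005386282247
```

Request:
jog_arm --rows '[[[0.023,0.042,-0.033,0],[0.023,0.042,-0.033,0],[0.023,0.042,-0.033,0],[0.023,0.042,-0.033,0],[0.023,0.042,-0.033,0],[0.023,0.042,-0.033,0],[0.023,0.042,-0.033,0],[0.023,0.042,-0.033,0]]]'

```text
time_s: 5.4
tcp_pos: [0.484, -0.0796, 0.4409]
ee_rot: [[0.84, -0.347, 0.417], [-0.523, -0.72, 0.455], [0.142, -0.601, -0.787]]
wrist_force: [2.2, 0.1, -0.4]
gripper_width: 0.998
gripper_force: 0.0
```

```bash
python3 st.py
```

```text
[ -7.7  -1.3  -2.7 -33.1 -68.2  75.6] 5.4 tilt 38.11989783912798 az 47.54408218682959
turn 1 -167.5936187047537
turn -1 12.40638129524631
```

Request:
jog_arm --rows '[[[0.021,0.055,-0.015,0],[0.021,0.055,-0.015,0],[0.021,0.055,-0.015,0],[0.021,0.055,-0.015,0],[0,0,0,0.108],[0,0,0,0.108],[0,0,0,0]]]'

```text
time_s: 6.28
tcp_pos: [0.4538, -0.3078, 0.3667]
ee_rot: [[0.747, -0.52, 0.415], [-0.665, -0.592, 0.455], [0.009, -0.615, -0.788]]
wrist_force: [-0.6, 0.6, 0.3]
gripper_width: 1.002
gripper_force: 0.0
```

```bash
python3 st.py
python3 - <<'E'
from station import *
from h import *
import cv2
m=camera_model('wrist')
I=capture('wrist')[:,:,::-1].copy();cv2.imwrite('pics/w1.png',I)
S=camera_model('scene');s=capture('scene')[:,:,::-1];cv2.imwrite('pics/s1.png',s)
import json;json.dump({k:np.array(v).tolist() for k,v in m.items()},open('w1.json','w'))
C=np.array([.56,-.19,.13]);R=rot(.8498)
for p in [(-115,-22,6),(-115,22,6),(-115,-22,-6),(-115,22,-6),(-55,-70,6),(-55,70,6),(-55,-70,-6),(-55,70,-6)]: print(p,proj(m,C+R@np.array(p)/1e3).round(1))
E
```

```text
[-36.2  13.2   5.1 -38.4 -79.9  91. ] 6.275 tilt 37.989609752977785 az 47.63485629507931
turn 1 -179.98971110716275
turn -1 0.010288892837280832
(-115, -22, 6) [[334.6 171.3]]
(-115, 22, 6) [[333.8 218.9]]
(-115, -22, -6) [[348.5 171.3]]
(-115, 22, -6) [[347.1 218.9]]
(-55, -70, 6) [[332.1 112. ]]
(-55, 70, 6) [[330.4 239.6]]
(-55, -70, -6) [[344. 112.]]
(-55, 70, -6) [[340.9 239.6]]
```

View pics/w1.png

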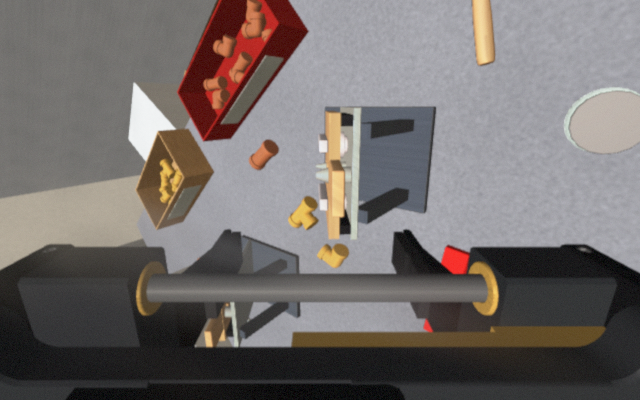

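The wrist view shows the plate edge-on at (334,172). The tab end spans about (330–344, 162–217) between the finger lines, and the bars stick out to the left. I'll enlarge it to refine the pose.

```bash
python3 -c "
import cv2
a=cv2.imread('pics/w1.png')[98:248,300:400];cv2.imwrite('pics/crop2.png',cv2.resize(a,None,fx=4,fy=4,interpolation=3))"
```

```text
(no output)
```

View pics/crop2.png

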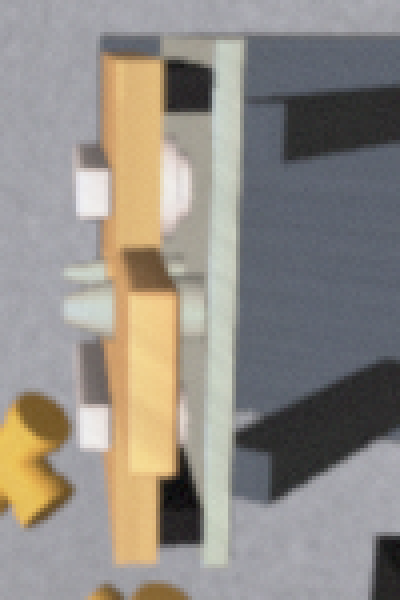

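Run:
```python
from h import *
import json
from station import camera_model
S=camera_model('scene');T=camera_model('top');W=json.load(open('w1.json'))
sc=lambda u:(np.array(u)+.5)/3-.5+[170,205]
tp=lambda u:(np.array(u)-[488,0]+.5)/2.6-.5+[325,90]
wp=lambda u:(np.array(u)+.5)/4-.5+[300,98]
ps=[((-55,-70,6),(62,262)),((-55,70,6),(225,68)),((55,70,6),(352,215)),((55,-70,6),(208,420)),((-115,-22,6),(40,95)),((-115,22,6),(97,40)),((-55,-22,6),(127,187)),((-55,22,6),(175,120))]
pt=[((55,70,6),(565,150)),((-55,70,6),(638,170)),((55,-70,6),(652,42)),((-55,-70,6),(742,47)),((-115,-22,6),(755,95)),((-115,22,6),(715,137))]
pw=[((-115,-22,6),(129,292)),((-115,-22,-6),(178,292)),((-115,22,-6),(178,474)),((-115,22,6),(131,474)),((-55,-70,6),(116,57)),((-55,-70,-6),(161,57)),((-55,70,6),(115,565)),((-55,70,-6),(159,565))]
sets=[(m,np.array([p[0] for p in q])/1e3,f([p[1] for p in q]),w) for m,q,f,w in((S,ps,sc,.7),(T,pt,tp,.5),(W,pw,wp,1.))]
def res(v):
    R=rot(v[3],v[4]);return np.r_[np.concatenate([w*(proj(m,v[:3]+L@R.T)-U).ravel() for m,L,U,w in sets]),(v[4]-np.radians(52))*300,(v[2]-.13)*500]
r=least_squares(res,[.56,-.19,.13,.85,.907],loss='soft_l1')
print(r.x,np.degrees(r.x[3:]),r.cost);print(np.round(res(r.x)[:-2].reshape(-1,2),1).tolist())
R=rot(r.x[3]);C=r.x[:3];print('pred wrist pts',)
np.savez('pose.npz',C=C,psi=r.x[3])
from station import sense
s=sense();t=np.array(s['tcp_pos']);Q=np.array(s['ee_rot'])
def goal(px,pz=0): return Q.T@(C+R@np.array([px,0,pz])-t)
print('tool in plate',np.round(R.T@Q,3).tolist());print('grasp point rel tool (goal tcp)',goal(-.09-.051))
```

```text
[ 0.56221588 -0.1876602   0.1294676   0.86114851  0.90777607] [49.34017509 52.01173729] 15.642623695621149
[[1.9, -1.0], [-0.0, -1.6], [-0.4, -0.7], [3.3, 0.1], [1.1, -1.2], [0.3, -2.1], [0.3, -0.7], [0.4, 0.5], [-0.5, -1.0], [-0.8, -1.3], [0.9, -0.7], [-1.0, -0.5], [-0.6, -0.7], [0.5, -1.2], [-0.2, -0.9], [1.3, -1.0], [0.5, 0.9], [-0.9, 1.0], [0.5, -0.4], [1.1, -0.5], [0.5, -0.4], [0.0, -0.5]]
pred wrist pts
tool in plate [[-0.018, -0.0, 1.0], [-1.0, 0.008, -0.018], [-0.008, -1.0, -0.0]]
grasp point rel tool (goal tcp) [0.00170488 0.01879188 0.14545495]
```

Request:
jog_arm --rows '[[[0.002,0.019,0,0],[0,0,0.04,0],[0,0,0.04,0],[0,0,0.035,0],[0,0,0.03,0],[0,0,0,0]]]'

```text
time_s: 7.12
tcp_pos: [0.5046, -0.2532, 0.2374]
ee_rot: [[0.747, -0.523, 0.409], [-0.664, -0.59, 0.459], [0.002, -0.615, -0.789]]
wrist_force: [-0.4, -0.0, -0.1]
gripper_width: 1.001
gripper_force: 0.0
```

```bash
cat > rel.py <<'E'
from station import *
from h import *
d=np.load('pose.npz');C=d['C'];R=rot(float(d['psi']));s=sense();t=np.array(s['tcp_pos']);Q=np.array(s['ee_rot'])
print('tool in plate',np.round(R.T@Q,3).tolist());print('goal tcp in tool',Q.T@(C+R@np.array([-.141,0,0])-t),'grasp pt in seat',R.T@(t+.051*Q[:,2]-C),s['time_s'])
E
python3 rel.py
python3 - <<'E'
from station import *
import cv2,numpy as np
a=capture('wrist')[:,:,::-1][130:390,150:500];b=capture('scene')[:,:,::-1][130:360,120:350]
o=np.zeros((520,800,3),np.uint8);A=cv2.resize(a,(466,346));B=cv2.resize(b,(330,330));o[:346,:466]=A;o[:330,470:]=B
cv2.imwrite('pics/g1.png',o)
E
```

```text
tool in plate [[-0.012, -0.001, 1.0], [-1.0, 0.012, -0.012], [-0.012, -1.0, -0.001]]
goal tcp in tool [ 0.00094393 -0.00230128 -0.00219528] grasp pt in seat [-0.0877998   0.00034971 -0.00235399] 7.125
```

View pics/g1.png

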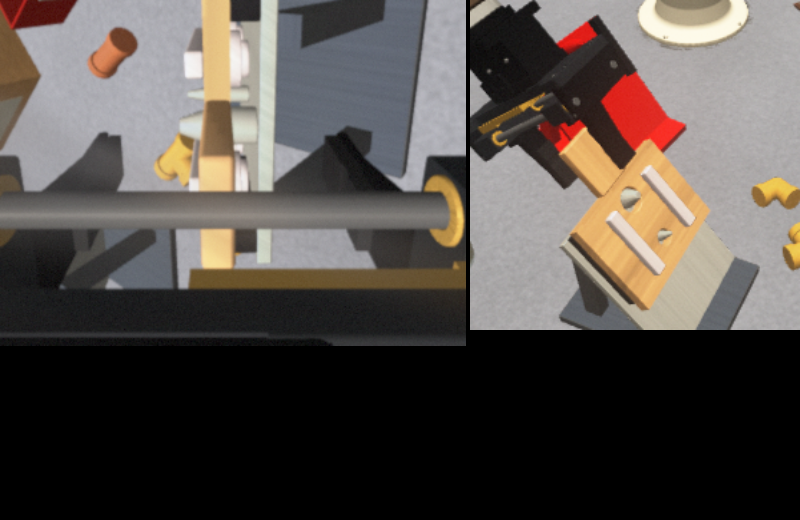

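The tab at crop (218,170) lies between the fingers, slightly toward the outward finger. I'll centre it and close.

Request:
jog_arm --rows '[[[0,-0.002,0,0],[0,0,0,0],[0,0,0,0],[0,0,0,0],[0,0,0,0],[0,0,0,0]]]' --claw 0

```text
time_s: 7.98
tcp_pos: [0.5065, -0.2529, 0.2413]
ee_rot: [[0.746, -0.521, 0.414], [-0.666, -0.591, 0.456], [0.007, -0.616, -0.788]]
wrist_force: [0.0, -0.1, -0.6]
gripper_width: 0.401
gripper_force: 0.0
```

```bash
python3 rel.py; python3 st.py
```

```text
tool in plate [[-0.017, 0.0, 1.0], [-1.0, 0.011, -0.017], [-0.011, -1.0, -0.0]]
goal tcp in tool [-2.20459436e-04  1.27040881e-03 -1.68522342e-05] grasp pt in seat [-0.0899942  -0.00109231  0.00126374] 7.975
[-28.9  19.4  -4.  -41.9 -63.7  95.6] 7.975 tilt 38.0056048244544 az 47.77434946200164
turn 1 179.90236525188843
turn -1 -0.0976347481115866
```

Request:
jog_arm --rows '[[[0,0,0,0],[0,0,0,0],[0,0,0,0],[0,0,0,0],[0,0,0,0]]]'

```text
time_s: 8.6
tcp_pos: [0.5064, -0.253, 0.2412]
ee_rot: [[0.746, -0.522, 0.414], [-0.666, -0.591, 0.456], [0.007, -0.615, -0.788]]
wrist_force: [-0.6, -1.0, -1.3]
gripper_width: 0.134
gripper_force: 30.0
```

Request:
jog_arm --rows '[[[0,-0.01,0,0],[0,-0.01,0,0],[0,-0.015,0,0],[0,-0.015,0,0],[0,-0.02,0,0],[0,-0.025,0,0],[0,-0.03,0,0],[0,-0.03,0,0],[0,0,0,0]]]'

```text
time_s: 9.72
tcp_pos: [0.5886, -0.1593, 0.3392]
ee_rot: [[0.748, -0.517, 0.415], [-0.663, -0.593, 0.457], [0.01, -0.617, -0.787]]
wrist_force: [1.0, 0.2, -2.5]
gripper_width: 0.139
gripper_force: 30.0
```

```bash
python3 rel.py; python3 st.py
```

```text
tool in plate [[-0.018, 0.002, 1.0], [-1.0, 0.006, -0.018], [-0.006, -1.0, 0.002]]
goal tcp in tool [-5.90102134e-04  1.59588321e-01  1.00921398e-04] grasp pt in seat [-0.09046341 -0.00244038  0.15968592] 9.725
[-15.5  15.4   3.9 -37.6 -64.6  76.6] 9.725 tilt 38.12881989414614 az 47.70735709540438
turn 1 -179.8326212621931
turn -1 0.16737873780688955
```

Request:
jog_arm --rows '[[[0,0,0,0.1],[0,0,0,0.18],[0,0,0,0.18],[0,0,0,0.18],[0,0,0,0.18],[0,0,0,0.18],[0,0,0,0.18],[0,0,0,0.18],[0,0,0,0.18],[0,0,0,0.18],[0,0,0,0.18],[0,0,0,0.18],[0,0,0,0.18],[0,0,0,0.18],[0,0,0,0.18],[0,0,0,0.18],[0,0,0,0.18],[0,0,0,0.1615],[0,0,0,0],[0,0,0,0]]]'

```text
time_s: 12.22
tcp_pos: [0.5871, -0.1613, 0.3365]
ee_rot: [[-0.747, 0.52, 0.413], [0.664, 0.592, 0.456], [-0.007, 0.615, -0.788]]
wrist_force: [-0.1, -0.5, -3.4]
gripper_width: 0.137
gripper_force: 30.0
```

```bash
python3 rel.py; python3 st.py
python3 - <<'E'
from station import *
import cv2,numpy as np
a=capture('wrist')[:,:,::-1][:,130:530];b=capture('scene')[:,:,::-1][80:380,120:420]
o=np.zeros((400,800,3),np.uint8);o[:,:400]=a;o[:,400:]=cv2.resize(b,(400,400))
cv2.imwrite('pics/f1.png',o)
E
```

```text
tool in plate [[0.016, 0.0, 1.0], [1.0, -0.009, -0.016], [0.009, 1.0, -0.0]]
goal tcp in tool [ 3.10867510e-04 -1.55966778e-01 -1.13963337e-04] grasp pt in seat [-0.08985656 -0.00249772  0.15593742] 12.225
[ -15.7   15.5    3.7  -37.6  -64.6 -103.2] 12.225 tilt 37.98640958040113 az 47.829699306553024
turn 1 0.013900857504975756
turn -1 -179.98609914249502
```

View pics/f1.png

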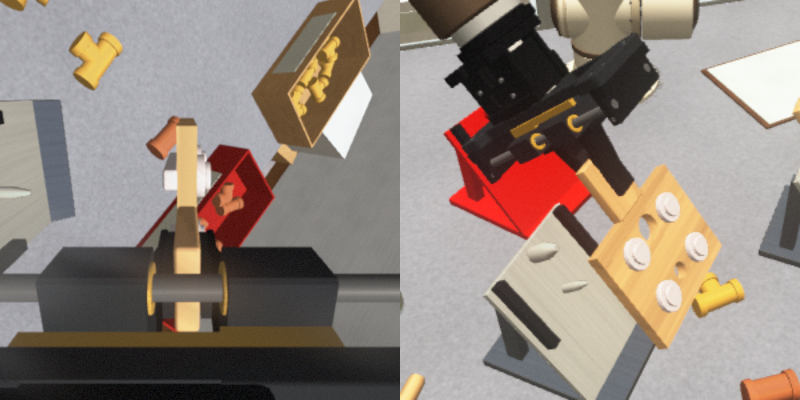

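The plate is flipped: bosses at crop (668,208), (637,253), (697,247) and (668,297) face outward, and the tab is at the top. The pins are at (543,250) and (574,287). I'll approach to just clear of the pin tips and check the alignment there.

Request:
jog_arm --rows '[[[0.006,-0.03,0,0],[0,-0.03,0,0],[0,-0.03,0,0],[0,-0.018,0,0],[0,0,0,0],[0,0,0,0]]]'

```text
time_s: 13.08
tcp_pos: [0.5272, -0.221, 0.271]
ee_rot: [[-0.746, 0.52, 0.415], [0.665, 0.591, 0.456], [-0.008, 0.616, -0.788]]
wrist_force: [0.6, -0.2, -1.7]
gripper_width: 0.135
gripper_force: 30.0
```

```bash
python3 rel.py
python3 - <<'E'
from station import *
from h import *
import cv2
d=np.load('pose.npz');C=d['C'];R=rot(float(d['psi']))
m=camera_model('scene');I=capture('scene')[:,:,::-1];cv2.imwrite('pics/s2.png',I);s=sense()
print('pins tip px',proj(m,np.array([C+R@np.array(p) for p in [(-.03,0,.02),(.025,0,.02)]])))
x0,y0=170,170;a=cv2.resize(I[y0:y0+190,x0:x0+190],None,fx=3.1,fy=3.1,interpolation=3)
w=capture('wrist')[:,:,::-1];cv2.imwrite('pics/w2.png',w)
cv2.imwrite('pics/crop3.png',a)
# predicted plate pixel for grasp assumption
t=np.array(s['tcp_pos'])+.051*np.array(s['ee_rot'])[:,2];Q=np.array(s['ee_rot'])
E
```

```text
tool in plate [[0.018, -0.001, 1.0], [1.0, -0.009, -0.018], [0.009, 1.0, 0.001]]
goal tcp in tool [-0.0052933  -0.0491597   0.00026334] grasp pt in seat [-0.09020964  0.00392435  0.04923254] 13.075
pins tip px [[237.53439381 266.00297959]
 [260.60411266 292.55085329]]
```

View pics/crop3.png

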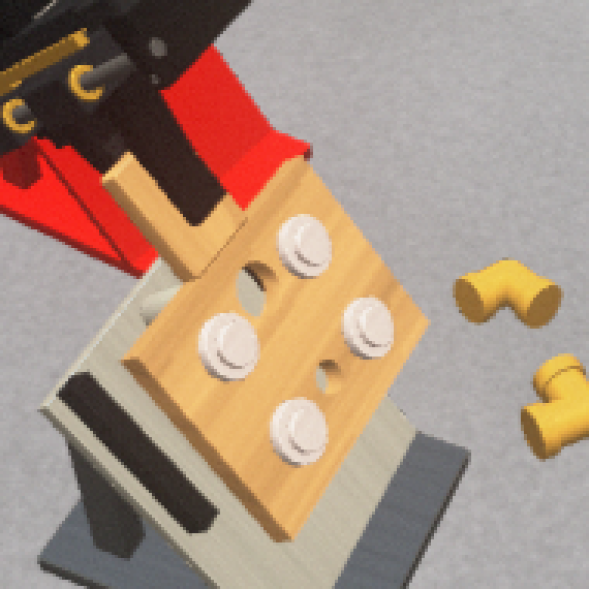

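```bash
cat > fit2.py <<'E'
from station import *
from h import *
d=np.load('pose.npz');C=d['C'];R=rot(float(d['psi']));m=camera_model('scene')
px=lambda u:(np.array(u)+.5)/3.1-.5+[170,170]
L=[(-55,-70,6),(-55,70,6),(55,70,6),(55,-70,6),(-115,-22,6),(-55,-22,6),(-55,22,6),(-30,0,6),(25,0,6)]
U=px([(123,357),(300,158),(430,323),(286,541),(103,178),(190,278),(245,213),(257,289),(330,376)])
B=px([(305,246),(369,327),(229,346),(300,431)])
def res(v):
    x,y,z,th,a,b,c=v
    A=np.array([[np.cos(th),-np.sin(th),0],[np.sin(th),np.cos(th),0],[0,0,1]])
    bo=np.array([(c-a,b,16),(c+a,b,16),(c-a,-b,16),(c+a,-b,16)])
    P=np.r_[np.array(L,float),bo]/1e3
    return np.r_[(proj(m,C+((P@A.T)+[x,y,z])@R.T)-np.r_[U,B]).ravel(),(z-.049)*500]
r=least_squares(lambda v:res(np.r_[v[:4],v[4:]*1e3]),[0,0,.049,0,.03,.035,0],loss='soft_l1')
print(r.x.round(4),r.cost);print(res(np.r_[r.x[:4],r.x[4:]*1e3])[:-1].reshape(-1,2).round(1).tolist())
E
python3 fit2.py
```

```text
[-0.0015 -0.0066  0.0491 -0.039   0.0256  0.0339 -0.0004] 10.408300521954905
[[1.6, -0.0], [-1.7, -1.1], [-2.1, 0.5], [-0.1, 0.7], [0.5, -1.4], [0.3, 0.8], [-0.6, 1.3], [-1.8, 0.3], [-2.5, 1.0], [0.9, -0.7], [0.6, -0.4], [0.8, -0.5], [0.4, -0.4]]
```

```bash
cat >> fit2.py <<'E'
sc=lambda u:(np.array(u)+.5)/3-.5+[170,205]
U0=sc([(62,262),(225,68),(352,215),(208,420),(40,95),(127,187),(175,120)])
def two(v,U,z,n):
    A=np.array([[np.cos(v[2]),-np.sin(v[2]),0],[np.sin(v[2]),np.cos(v[2]),0],[0,0,1]])
    return (proj(m,C+((np.array(L[:n])/1e3)@A.T+[v[0],v[1],z])@R.T)-U[:n]).ravel()
for U_,z in((U0,0.),(U,.049)):
    q=least_squares(two,[0,0,0],args=(U_,z,7));print(q.x.round(4),q.cost)
P=np.array([(-.03,0,.02),(.025,0,.02)]);print(proj(m,C+P@R.T))
E
python3 fit2.py|tail -4
```

```text
[-0.0008 -0.0033 -0.0148] 11.119231447634672
[-0.0013 -0.0063 -0.04  ] 7.998977844588945
[[237.53439381 266.00297959]
 [260.60411266 292.55085329]]
```

Request:
jog_arm --rows '[[[0.003,0,0.001,0],[0,-0.01,0,0],[0,-0.01,0,0],[0,-0.008,0,0],[0,-0.006,0,0],[0,0,0,0]]]'

```text
time_s: 13.92
tcp_pos: [0.5067, -0.2394, 0.2483]
ee_rot: [[-0.746, 0.522, 0.414], [0.666, 0.59, 0.455], [-0.007, 0.615, -0.788]]
wrist_force: [-0.5, -0.7, -2.8]
gripper_width: 0.138
gripper_force: 30.0
```

```bash
python3 rel.py; python3 -c "
from station import *
s=sense();print(s['wrist_force'],s['moment'])"
```

```text
tool in plate [[0.017, 0.0, 1.0], [1.0, -0.011, -0.017], [0.011, 1.0, -0.0]]
goal tcp in tool [-0.00854727 -0.01366183 -0.0008037 ] grasp pt in seat [-0.08905407  0.00749543  0.01373909] 13.925
[-0.48648802 -0.6864107  -2.82210788] [-1.51100314  1.15755852 -0.02700889]
```

Request:
jog_arm --rows '[[[0,-0.004,0,0],[0,-0.004,0,0],[0,-0.003,0,0],[0,0,0,0]]]'

```text
time_s: 14.42
tcp_pos: [0.5017, -0.2461, 0.2427]
ee_rot: [[-0.746, 0.52, 0.416], [0.666, 0.592, 0.454], [-0.01, 0.616, -0.788]]
wrist_force: [-0.4, -2.2, 4.3]
gripper_width: 0.137
gripper_force: 30.0
```

```bash
python3 rel.py
python3 - <<'E'
from station import *
import cv2
s=sense();print(s['wrist_force'],s['moment'])
I=capture('scene')[:,:,::-1];cv2.imwrite('pics/crop4.png',cv2.resize(I[190:380,170:360],None,fx=3.1,fy=3.1,interpolation=3))
E
```

```text
tool in plate [[0.019, -0.0, 1.0], [1.0, -0.009, -0.019], [0.009, 1.0, -0.0]]
goal tcp in tool [-7.91204478e-03 -3.64911562e-03 -3.92586905e-05] grasp pt in seat [-0.08981678  0.00688138  0.0037211 ] 14.425
[-0.41950931 -2.18784596  4.28900825] [-0.83274985  0.2124084  -0.19492819]
```

View pics/crop4.png

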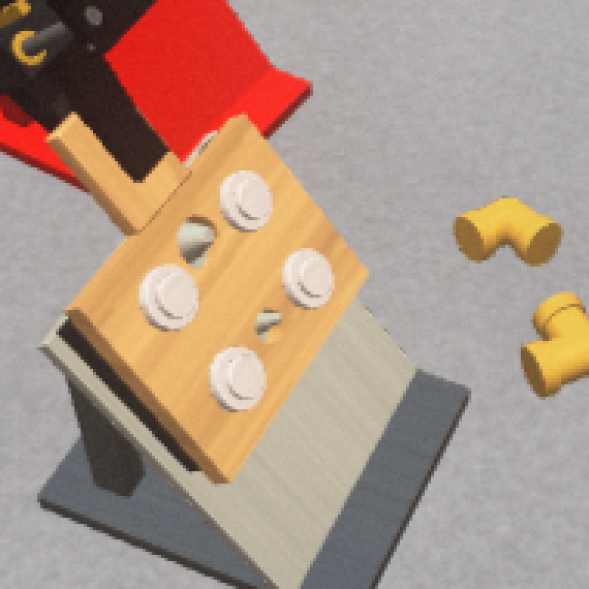

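Both pins show inside their holes, at crop (197,240) and (268,323). The last few millimetres remain.

Request:
jog_arm --rows '[[[0,-0.0015,0,0],[0,-0.0015,0,0],[0,0,0,0]]]'

```text
time_s: 14.85
tcp_pos: [0.5005, -0.2475, 0.2413]
ee_rot: [[-0.746, 0.52, 0.416], [0.666, 0.591, 0.455], [-0.01, 0.616, -0.787]]
wrist_force: [0.2, -1.4, 6.4]
gripper_width: 0.137
gripper_force: 30.0
```

```bash
python3 rel.py; python3 -c "
from station import *
s=sense();print(s['wrist_force'],s['moment'])"
```

```text
tool in plate [[0.02, -0.001, 1.0], [1.0, -0.009, -0.02], [0.009, 1.0, 0.001]]
goal tcp in tool [-7.89168293e-03 -1.32459696e-03 -2.99897490e-05] grasp pt in seat [-0.08982702  0.00688062  0.00144097] 14.85
[ 0.24094889 -1.35077367  6.4074853 ] [-0.35066906 -0.19340154 -0.16039358]
```

Request:
jog_arm --rows '[[[0,0,0,0],[0,0,0,0],[0,0,0,0],[0,0,0,0],[0,0,0,0],[0,0,0,0],[0,0,0,0]]]' --claw 1

```text
time_s: 15.72
tcp_pos: [0.4997, -0.247, 0.24]
ee_rot: [[-0.746, 0.521, 0.414], [0.666, 0.591, 0.456], [-0.007, 0.616, -0.788]]
wrist_force: [0.6, -0.7, 0.8]
gripper_width: 0.851
gripper_force: 0.0
```

Request:
jog_arm --rows '[[[0,0,-0.02,0],[0,0,-0.04,0],[0,0,-0.05,0],[0,0,-0.05,0],[0,0,0,0],[0,0,0,0]]]'

```text
time_s: 16.48
tcp_pos: [0.4329, -0.32, 0.3663]
ee_rot: [[-0.746, 0.522, 0.415], [0.666, 0.59, 0.456], [-0.007, 0.616, -0.788]]
wrist_force: [-0.7, 0.4, -0.4]
gripper_width: 1.0
gripper_force: 0.0
```

Run:
```python
from station import *
import cv2,numpy as np
I=capture('scene')[:,:,::-1];w=capture('wrist')[:,:,::-1];cv2.imwrite('pics/w3.png',w)
o=np.zeros((570,800,3),np.uint8);o[:,:480]=cv2.resize(I[190:380,170:330],(480,570),interpolation=3);o[:480,480:]=cv2.resize(w[90:250,260:366],(320,480),interpolation=3)
cv2.imwrite('pics/end.png',o)
```

```text
(no output)
```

View pics/end.png

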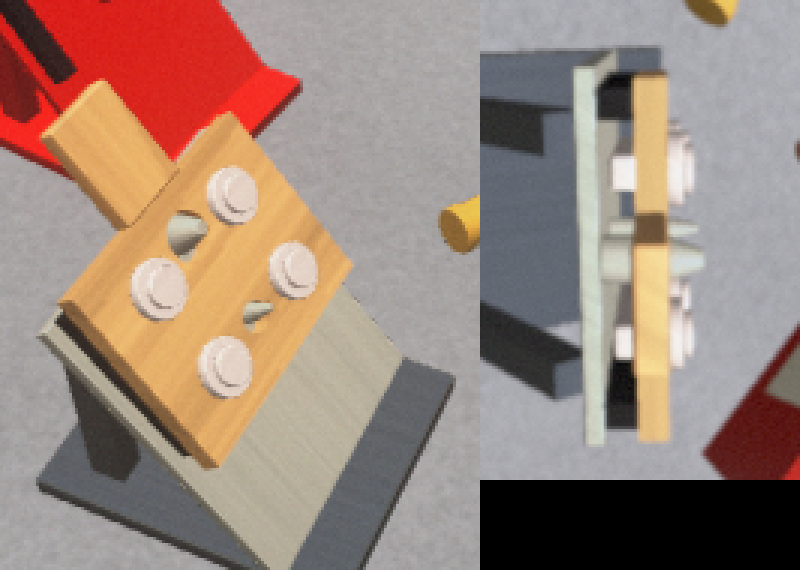

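The plate lies flush on the black rails, with both pins through the holes at crop (187,235) and (258,315). Its corners match the original seated ones, bosses are outward, and the gripper is clear. I'm handing the job in.

```bash
python3 -c "
from station import *
print(finish_job())"
```

```text
the job is handed in; nothing more can be done
None
```

I lifted the wide plate off, turned it boss face outward and put it back on the same two pins with its tab at the top. I let go and handed the job in at about 16.5 s; the last pictures show it flush on the rails, I never moved near the blank plate, and no verdict came back.

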